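# Pack the check weights away in their fitted box

### The job

The balance check is finished: pack the weight set back into its fitted wooden box - the three brass knob weights standing upright, each in its own round well (the largest weight in the widest well, the middle one in the middle-sized well, the smallest in the narrowest), and the forceps lying flat in the long slot - and then put the wooden cover squarely over the full box so that it sits all the way down. The two brass masses with wire hooks and the spatula are not part of this set: leave them where they are.

Things in the scene. Friction and masses are not known exactly. Their poses are not given: they have to be found in the camera images.
- weight_box: Dark wooden box base, fixed, any yaw; origin: underside centre, z up. Plinth 114 x 168 x 8 mm; on it a block 96 (x) x 150 (y) mm, top 18 mm above the desk. Grey-lined flat recesses 4 mm deep (floor at z 14), own frame: well dia 48 mm at x +18, y -45 (largest weight); dia 41 at x +18, y +6; dia 36 at x +18, y +51 (smallest); forceps slot 30 (x) x 139 (y) at x -27, y 0.
- cover: Dark wooden cover, an upside-down box 112 (x) x 166 (y) x 58 mm high, walls 3, inside 106 x 160 x 54 mm, about 0.22 kg. Grip rail on top: 14 (x) x 70 (y) x 24 mm, its top 82 mm above the rim. Origin: centre of the rim plane, z up. Fits over the base's block with 5 mm play all round and rests on the plinth, 8 mm above the desk; y along the base's y, either way round.
- weight_200: Largest brass knob weight: cylinder 32 mm in diameter with a neck and a round knob on top, 44 mm high overall, 200 g. Origin: centre of the underside, z up. Grip the cylinder: its sides are upright in the lower half, above that it narrows.
- weight_100: Middle brass knob weight, same shape: 25 mm in diameter, 34 mm high, 100 g. Origin: centre of the underside, z up.
- weight_50: Smallest brass knob weight, same shape: 20 mm in diameter, 30 mm high, 50 g. Origin: centre of the underside, z up.
- forceps: Steel forceps lying flat, two slim legs that bow apart in the middle, spindle-shaped from above: 127 mm long (along its y), at most 18 mm wide (x) and 8 mm high (solid for grasping: pinch across x at the middle), 18 g. Origin: middle of the length, on the underside, z up. Either way round in the slot.
- hooked_large: Look-alike, not part of the set: brass cylinder 27 mm in diameter, 26 mm high, with an open steel wire hook on top instead of a knob (46 mm high overall). Origin: centre of the underside. Leave in place.
- hooked_small: Look-alike, not part of the set: brass cylinder 21 mm in diameter, 24 mm high, with an open steel wire hook on top instead of a knob (44 mm high overall). Origin: centre of the underside. Leave in place.
- spatula: Look-alike of the forceps, not part of the set: a single straight steel rod with flattened ends, 177 mm long (along its y), 12 mm wide, 4 mm high. Origin: middle of the length, on the underside. Leave in place.

How it is judged:
On the way:
1. all three weights stand in their own wells and the forceps lie in the slot (x of weight_200 in the frame of weight_box between 0.008 and 0.028 m and y of weight_200 in the frame of weight_box between -0.0548 and -0.0347 m and z of weight_200 in the frame of weight_box between 0.011 and 0.017 m and angle between each of weight_200, weight_100, weight_50's own z axis and vertical below 0.12 rad and x of weight_100 in the frame of weight_box between 0.008 and 0.028 m and y of weight_100 in the frame of weight_box between -0.004 and 0.016 m and z of weight_100 in the frame of weight_box between 0.011 and 0.017 m and x of weight_50 in the frame of weight_box between 0.008 and 0.028 m and y of weight_50 in the frame of weight_box between 0.0408 and 0.0608 m and z of weight_50 in the frame of weight_box between 0.011 and 0.017 m and x of forceps in the frame of weight_box between -0.037 and -0.017 m and y of forceps in the frame of weight_box between -0.01 and 0.01 m and z of forceps in the frame of weight_box between 0.011 and 0.017 m and angle between the y axis of forceps and the y axis of weight_box, either way round below 0.2 rad and angle between forceps's own z axis and vertical below 0.15 rad), for 0.2 s.
At the end, for the whole second after the job is handed in: Each knob weight upright in its own well, forceps flat along the slot (0.2 rad): each within 10 mm of its recess centre in x and y and 3 mm of its floor; cover within 10 mm of centre, within 4 mm of resting on the plinth, square (0.15 rad) and level; all at rest (all of step 1 and x of cover in the frame of weight_box between -0.01 and 0.01 m and y of cover in the frame of weight_box between -0.01 and 0.01 m and z of cover in the frame of weight_box between 0.004 and 0.012 m and angle between the y axis of cover and the y axis of weight_box, either way round below 0.15 rad and angle between cover's own z axis and vertical below 0.08 rad and linear speed of each of weight_200, weight_100, weight_50, forceps, cover below 0.02 m/s); the robot touches nothing.
It fails at once if the larger hooked mass is moved from its place by more than 25 mm (distance of hooked_large from where it was at the start of the episode above 0.025 m).
It fails at once if the smaller hooked mass is moved from its place by more than 25 mm (distance of hooked_small from where it was at the start of the episode above 0.025 m).
It fails at once if the spatula is moved from its place by more than 25 mm (distance of spatula from where it was at the start of the episode above 0.025 m).
It also fails if it takes over 120 s, if anything falls off the work surface, if the arm or the gripper's body presses on something with over 40 N, if the wrist force passes 120 N, or if a joint passes its speed limit or range.

### The arm

A 7-joint arm with a two-finger parallel gripper is mounted at the origin on the work surface; the furniture and walls round the work are solid. World frame = base frame: x ahead of the robot, y to its left, z up, the work surface at z = 0. Lengths are in m, angles in rad, forces in N, time in s.
With the tool pointing down it reaches from about 0.425 to 0.875 m from the base axis. Payload 4.7 kg.
Tool frame: the origin (TCP) lies midway between the tips of the shut fingers; the grasp point (between the pads) lies 19 mm behind it; z points along the fingers, y is the line along which they close (so a half turn about z gives the same grasp; the last joint's range is limited). The gripper opens to 87 mm and grips with 3 to 60 N. Pads are 19 mm wide; open, the fingers measure 117 mm over their backs; the gripper's body (75 mm by 190 mm) begins 51 mm behind the grasp point.
Start: joints at [-1.283, 0.321, -0.07, 1.45, 0.023, 1.371, -0.057], TCP at [0.176, 0.626, 0.223] pointing down, gripper open.
Joint ranges: [-2.86, 2.86], [-0.3, 2.09], [-1.38, 1.24], [0.06, 2.45], [-1.56, 4.7], [0.09, 2.05], [-2.69, 2.69]. Speed limits (rad/s): [2.57, 2.57, 3.14, 3.14, 3.14, 3.14, 3.14].

### API

Orientations are given as a rotation vector (axis times angle).
In Python, from bench import monitor, cams, workorder gives the robot as it stands.
- The arm moves only by the tool move_arm, never from a script. Its arguments are lists of equal length, an entry for each row: "slide": the shift along the tool's x, y, z in cm, a list of three; "roll": the turn about the tool's z in rad. In form: {"slide": [[dx, dy, dz], ...], "roll": [roll, ...]}. A call has 1 to 20 rows; each row is the pose to reach, as a shift and turn from the pose commanded when the call began, along the tool's axes at that moment; what a row does not reach only later rows make up. A row lasts 1/10 s, in which the tool goes at most 50 mm and 8.59 degrees, less where a joint would pass 70% of its speed; a pose out of reach is approached as far as the arm can. A call with a gripper value outside its range is refused whole. "gripper" is the finger opening in cm, from 0 to 8.7, set as the call begins (left out, the last holds). The fingers move at their own pace and stop on an object; "squeeze" is the grip in N (left out, the last holds). Time passes only in rows, so rows that repeat a pose let the fingers close. It gives the time, the measured TCP pose, the force, the opening and the grip force at its end, in the units of the state.
- monitor.get_state(): the state, without advancing time (a new reading comes with each control period).
- cams.get_image(name): name is "scene" or "top"; returns the picture (420x560x3 uint8, red, green, blue); there is no depth.
- cams.get_calibration(name): a dict with "mtx" (3x3 intrinsics, pixels), "R" (3x3) and "t" (3): a world point X has camera coordinates R X + t. Camera axes: x right, y down, z forward; pixel columns grow to the right and rows downward; lengths in m; the calibration is good to about 2 mm. A picture is of the moment at which its call begins. get_calibration takes no time and is no camera call.
- workorder.close_job(): hands the job in; it is judged then, once.
The state is a dict: "time": time; "joint_positions": joint angles; "qd": joint speeds; "joint_torque": joint torques, N m; "position": TCP position; "tool_rot": TCP orientation; "ft_force": force on the tool from outside, world axes, zero at the start; "torque": the same for the moment, N m; "grip_width": opening from 0.0 (shut) to 1.0 (fully open); "grip_force": force on a finger pad.
Only numpy, scipy, OpenCV 4.12 (cv2) and the standard library are available. Lean on these libraries where they do the work, as an engineer would, in place of code of your own. Each camera call takes 0.05 s, during which the arm holds its last target. There are 200 camera calls.

## Working session

There is one attempt and no reset: what is moved stays moved. The work goes in short steps, Python scripts to look and compute and a tool call to move; the robot and the scene stay as the last step left them, time stands still between calls to the robot, and variables do not carry over. Pictures are saved under pics/ and viewed, at most 14 in all, crops included, and the job is handed in when it is done.

Besides the shell and the picture viewer there is one more tool, called after ">>>" as a command line: name --pt "numbers of a row" for each row, then --argument value for the rest. move_arm: Moves the arm, as the interface text tells. Its arguments: {"type":"object","properties":{"slide":{"type":"array","items":{"type":"array","items":{"type":"number"}}},"roll":{"type":"array","items":{"type":"number"}},"gripper":{"type":"number"},"squeeze":{"type":"number"}},"required":["slide","roll"]}

```bash
mkdir -p pics; python3 - <<'E'
from bench import monitor, cams
import cv2
for n in("top","scene"):
    im=cams.get_image(n); cv2.imwrite(f"pics/{n}0.png",cv2.resize(im[:,:,::-1],(800,600),interpolation=cv2.INTER_CUBIC)); cv2.imwrite(f"raw_{n}.png",im[:,:,::-1])
    c=cams.get_calibration(n); print(n,c)
print(monitor.get_state())
E
```

```text
top {'mtx': array([[450.7997714 ,   0.        , 280.30387105],
       [  0.        , 450.7997714 , 210.69555757],
       [  0.        ,   0.        ,   1.        ]]), 'R': array([[ 0.0081502 , -0.99996078, -0.00346451],
       [-0.99791129, -0.00791137, -0.06411286],
       [ 0.06408293,  0.00397981, -0.99793664]]), 't': array([-5.42004663e-04,  5.40806860e-01,  1.19177288e+00])}
scene {'mtx': array([[410.03738358,   0.        , 280.20023964],
       [  0.        , 410.03738358, 207.7458242 ],
       [  0.        ,   0.        ,   1.        ]]), 'R': array([[-0.98789967,  0.15476343,  0.01012514],
       [ 0.05833992,  0.43130247, -0.90031918],
       [-0.14370349, -0.88883433, -0.43511246]]), 't': array([ 0.51442669, -0.0015101 ,  1.04065935])}
{'time': 0.1, 'joint_positions': array([-1.28289816,  0.32176067, -0.07008672,  1.4515531 ,  0.02260372,
        1.37082136, -0.05687887]), 'qd': array([ 0.00065274, -0.0008091 ,  0.00102179, -0.00258829, -0.00059667,
        0.00156252, -0.00046076]), 'joint_torque': array([-8.43468843e-04, -4.92566657e+01, -4.06274842e-01, -3.13401711e+01,
       -6.41403836e-02,  3.93008755e-02,  6.23902747e-05]), 'position': array([0.17566441, 0.62528899, 0.22156321]), 'tool_rot': array([-4.28639061e-01, -3.11206824e+00,  2.74841038e-03]), 'ft_force': array([-0.37446417, -0.05466526, -0.90739124]), 'torque': array([ 0.0077225 , -0.00625085,  0.01254862]), 'grip_force': 0.0, 'grip_width': 0.9967296650474404}
```

View pics/top0.png

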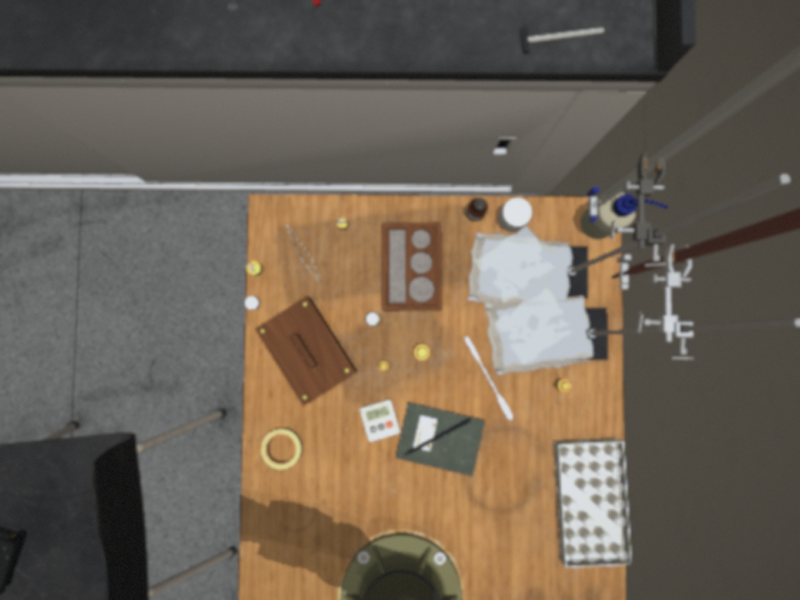

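View pics/scene0.png

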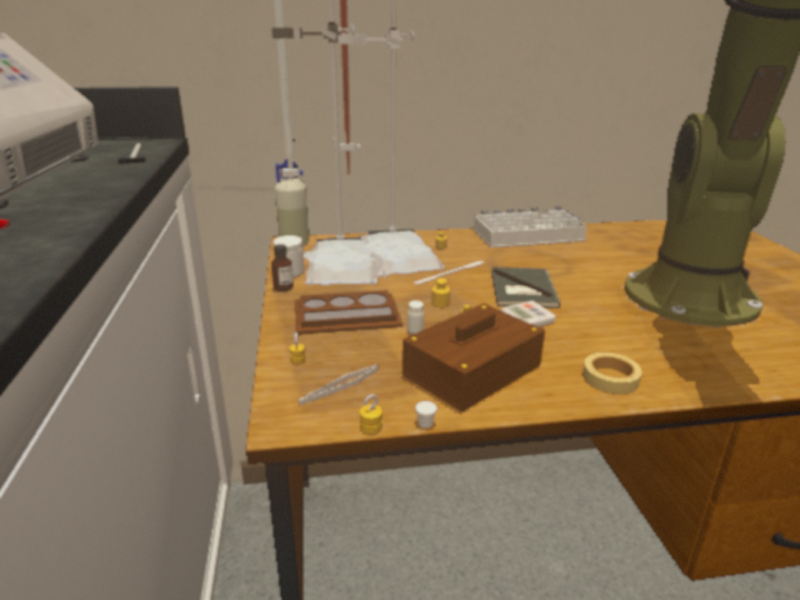

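The top view shows the box at (411,267), the cover at (306,350), the forceps at (302,252) and the spatula at (490,378). Knob weights are at (422,352), (383,366) and (563,385), and hooked masses at (342,224) and (254,268). I'll zoom in to get exact positions.

```bash
cat > h.py <<'E'
import numpy as np, cv2
from bench import monitor, cams, workorder
def ray(uv,z,n="top"):
    c=cams.get_calibration(n);K,R,t=c["mtx"],np.array(c["R"]),np.array(c["t"])
    d=R.T@np.linalg.solve(K,[uv[0],uv[1],1.]);o=-R.T@t
    return o+d*(z-o[2])/d[2]
def proj(X,n="top"):
    c=cams.get_calibration(n);p=c["mtx"]@(np.array(c["R"])@np.array(X)+c["t"]);return p[:2]/p[2]
E
python3 - <<'E'
import cv2,numpy as np
from h import *
im=cv2.imread("raw_top.png")
def crop(x0,y0,w,h,s): return cv2.resize(im[y0:y0+h,x0:x0+w],None,fx=s,fy=s,interpolation=cv2.INTER_CUBIC)
cv2.imwrite("pics/cropA.png",crop(170,145,160,120,5)); 
cv2.imwrite("pics/cropB.png",crop(250,215,160,70,5))
# yellow blobs
hsv=cv2.cvtColor(im,cv2.COLOR_BGR2HSV)
m=((hsv[...,0]>22)&(hsv[...,0]<34)&(hsv[...,1]>130)&(hsv[...,2]>120)).astype(np.uint8)
n,l,s,c=cv2.connectedComponentsWithStats(m)
for i in range(1,n):
    if s[i,4]>5: print(s[i],c[i].round(1),ray(c[i],0.015).round(4))
for x in (.3,.5,.7): print(proj([x,0,0]))
E
```

```text
[267 255   3   3   8] [268. 256.] [0.4195 0.0357 0.015 ]
[393 268   5   4   9] [395.  269.3] [ 0.3869 -0.3029  0.015 ]
[281.01229314 300.57033454]
[281.60531    226.11171711]
[282.18603467 153.19649518]
```

View pics/cropA.png

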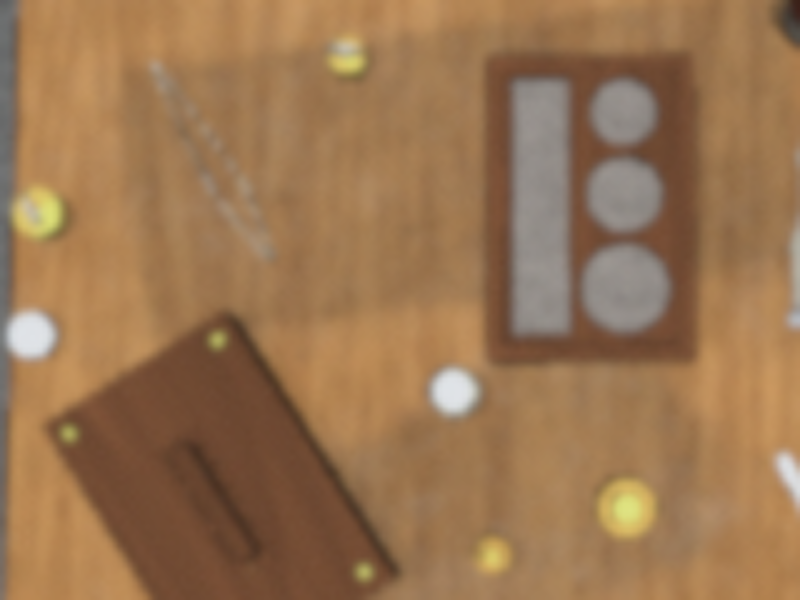

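View pics/cropB.png

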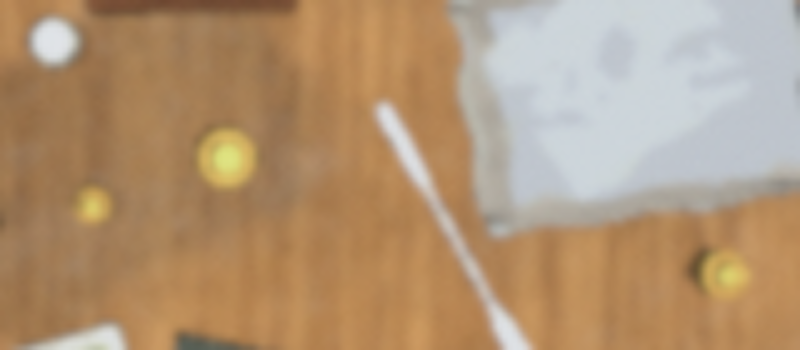

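Crop A shows the wells at (624,112), (624,195) and (625,288), the slot at (540,207), and the forceps ends at (153,63) and (270,258). The cover studs centre on (216.5,502). weight_200 is at (627,508) and weight_50 at (492,554). In crop B weight_100 is at (725,274). The diameters (58, 35 and 50 px) match 32, 20 and 25 mm.

```bash
cat >> h.py <<'E'
from scipy.spatial.transform import Rotation as Ro
def cA(p): return (170+(p[0]+.5)/5-.5,145+(p[1]+.5)/5-.5)
def cB(p): return (250+(p[0]+.5)/5-.5,215+(p[1]+.5)/5-.5)
def plan(pts):
    """pts: list of (x,y,z,theta) ; theta = world angle of the closing axis (tool y). prints slide cm + roll"""
    s=monitor.get_state();R=Ro.from_rotvec(s["tool_rot"]).as_matrix();p=s["position"]
    th0=np.arctan2(R[1,1],R[0,1])
    print("t",round(s["time"],1),"pos",p.round(4),"th",round(th0,3),"q7",s["joint_positions"][6].round(2))
    for x,y,z,th in pts:
        d=R.T@(np.array([x,y,z])-p)*100
        dth=(th-th0+np.pi/2)%np.pi-np.pi/2
        print("slide",d.round(2),"roll",round(-dth,3))
E
python3 - <<'E'
from h import *
P={k:ray(cA(v),z) for k,v,z in [("w50",(492,554),.015),("w200",(627,508),.022),("f1",(153,63),.004),("f2",(270,258),.004),
("s1",(217,340),.058),("s2",(68,432),.058),("s3",(364,571),.058),("s4",(217.5,664),.058),("wellS",(624,112),.014),("wellM",(624,195),.014),("wellL",(625,288),.014),
("slot1",(540,78),.014),("slot2",(541,336),.014),("p1",(487,55),.008),("p2",(697,55),.008),("p3",(695,362),.008),("p4",(487,360),.008),("hs",(347,60),.024),("hl",(40,213),.026)]}
P["w100"]=ray(cB((725,274)),.018)
for k,v in P.items(): print(k,v.round(4))
# box rigid fit
L={"wellS":(18,51),"wellM":(18,6),"wellL":(18,-45),"slot1":(-27,69.5),"slot2":(-27,-69.5),"p1":(-57,84),"p2":(57,84),"p3":(57,-84),"p4":(-57,-84)}
A=np.array([L[k] for k in L])/1e3;B=np.array([P[k][:2] for k in L])
a,b=A-A.mean(0),B-B.mean(0);th=np.arctan2((a[:,0]*b[:,1]-a[:,1]*b[:,0]).sum(),(a*b).sum())
Rm=np.array([[np.cos(th),-np.sin(th)],[np.sin(th),np.cos(th)]]);t=B.mean(0)-Rm@A.mean(0)
print("box",t.round(4),th.round(4),"res mm",(1e3*(A@Rm.T+t-B)).round(1).tolist())
for k,v in dict(wL=(18,-45),wM=(18,6),wS=(18,51),slot=(-27,0)).items(): print(k,(Rm@np.array(v)/1e3+t).round(4))
f=P["f2"]-P["f1"];print("forceps",((P["f1"]+P["f2"])/2).round(4),"len",np.hypot(*f[:2]),"ax",np.arctan2(f[1],f[0]))
c=(P["s1"]+P["s2"]+P["s3"]+P["s4"])/4;d=P["s3"]-P["s1"]+P["s4"]-P["s2"];print("cover",c.round(4),"ax",np.arctan2(d[1],d[0]))
fc=(P["f1"]+P["f2"])/2;th=np.arctan2(f[1],f[0])+np.pi/2
plan([(fc[0],fc[1],.12,th),(fc[0],fc[1],.0045,th)])
E
```

```text
w50 [0.4211 0.0357 0.015 ]
w200 [ 0.4462 -0.036   0.022 ]
f1 [0.6865 0.2241 0.004 ]
f2 [0.5799 0.1583 0.004 ]
s1 [0.5319 0.1781 0.058 ]
s2 [0.4836 0.2543 0.058 ]
s3 [0.4133 0.1002 0.058 ]
s4 [0.3651 0.1749 0.058 ]
wellS [ 0.6598 -0.0334  0.014 ]
wellM [ 0.6146 -0.0336  0.014 ]
wellL [ 0.5642 -0.0345  0.014 ]
slot1 [0.678  0.0123 0.014 ]
slot2 [0.538  0.0105 0.014 ]
p1 [0.6915 0.0413 0.008 ]
p2 [ 0.6924 -0.0731  0.008 ]
p3 [ 0.5249 -0.0727  0.008 ]
p4 [0.5251 0.0396 0.008 ]
hs [0.6852 0.116  0.024 ]
hl [0.601  0.2789 0.026 ]
w100 [ 0.3869 -0.3011  0.018 ]
box [ 0.6085 -0.016 ] -1.5644 res mm [[-0.2, -0.3], [0.0, -0.3], [-0.6, 0.2], [-0.2, -0.8], [0.9, 0.1], [0.6, 0.3], [0.5, 0.7], [-0.1, -0.8], [-1.0, 0.9]]
wL [ 0.5636 -0.0342]
wM [ 0.6146 -0.0339]
wS [ 0.6596 -0.0336]
slot [0.6083 0.011 ]
forceps [0.6332 0.1912 0.004 ] len 0.12522128483395015 ax -2.588813601675298
cover [0.4485 0.1769 0.058 ] ax -2.555573516171587
t 0.1 pos [0.1757 0.6253 0.2216] th 1.297 q7 -0.06
slide [-55.78 -29.4   10.21] roll -0.827
slide [-55.78 -29.38  21.76] roll -0.827
```

>>> move_arm --pt "-55.8 -29.4 6" --pt "-55.8 -29.4 6" --pt "-55.8 -29.4 6" --pt "-55.8 -29.4 6" --pt "-55.8 -29.4 6" --pt "-55.8 -29.4 6" --pt "-55.8 -29.4 6" --pt "-55.8 -29.4 6" --pt "-55.8 -29.4 6" --pt "-55.8 -29.4 6" --pt "-55.8 -29.4 6" --pt "-55.8 -29.4 6" --pt "-55.8 -29.4 6" --pt "-55.8 -29.4 10.2" --pt "-55.8 -29.4 10.2" --pt "-55.8 -29.4 10.2" --pt "-55.8 -29.4 10.2" --pt "-55.8 -29.4 10.2" --pt "-55.8 -29.4 10.2" --pt "-55.8 -29.4 10.2" --roll '[-0.83, -0.83, -0.83, -0.83, -0.83, -0.83, -0.83, -0.83, -0.83, -0.83, -0.83, -0.83, -0.83, -0.83, -0.83, -0.83, -0.83, -0.83, -0.83, -0.83]' --gripper 4 --squeeze 15

```text
time: 2.1
position: [0.6338, 0.1925, 0.1217]
tool_rot: [-0.863, 3.019, 0.0]
ft_force: [0.1, 0.2, 0.6]
grip_width: 0.46
grip_force: 0.0
```

```bash
python3 - <<'E'
from h import *
plan([(.6332,.1912,.02,-1.018),(.6332,.1912,.0045,-1.018)])
E
```

```text
t 2.1 pos [0.6338 0.1925 0.1217] th 2.128 q7 1.85
slide [ 0.14 -0.08 10.17] roll 0.004
slide [ 0.14 -0.08 11.72] roll 0.004
```

>>> move_arm --pt "0.1 -0.1 4" --pt "0.1 -0.1 7" --pt "0.1 -0.1 9.5" --pt "0.1 -0.1 10.5" --pt "0.1 -0.1 11.2" --pt "0.1 -0.1 11.7" --pt "0.1 -0.1 11.7" --pt "0.1 -0.1 11.7" --roll '[0, 0, 0, 0, 0, 0, 0, 0]'

```text
time: 2.9
position: [0.6341, 0.1908, 0.0048]
tool_rot: [-0.862, 3.019, 0.0]
ft_force: [-0.2, -0.5, -0.4]
grip_width: 0.454
grip_force: 0.0
```

>>> move_arm --pt "0 0 0" --pt "0 0 0" --pt "0 0 0" --pt "0 0 0" --pt "0 0 0" --pt "0 0 0" --pt "0 0 0" --pt "0 0 0" --roll '[0, 0, 0, 0, 0, 0, 0, 0]' --gripper 0

```text
time: 3.7
position: [0.6333, 0.1907, 0.0038]
tool_rot: [-0.862, 3.021, 0.0]
ft_force: [0.2, 0.2, 2.2]
grip_width: 0.175
grip_force: 14.9
```

```bash
python3 - <<'E'
from h import *
plan([(.6332,.1912,.12,-1.018),(.6083,.011,.12,.0064),(.6083,.011,.0195,.0064)])
E
```

```text
t 3.7 pos [0.6333 0.1907 0.0038] th 2.127 q7 1.87
slide [ -0.03   0.05 -11.62] roll 0.003
slide [ 11.6  -13.94 -11.63] roll -1.021
slide [ 11.6  -13.94  -1.58] roll -1.021
```

```bash
python3 - <<'E'
from h import *
plan([(.6083,.011,.12,-1.5644),(.6083,.011,.04,-1.5644),(.6083,.011,.019,-1.5644)])
E
```

```text
t 3.7 pos [0.6333 0.1907 0.0038] th 2.127 q7 1.87
slide [ 11.6  -13.94 -11.63] roll 0.55
slide [ 11.6  -13.94  -3.63] roll 0.55
slide [ 11.6  -13.94  -1.53] roll 0.55
```

>>> move_arm --pt "0 0 -3" --pt "0 0 -8" --pt "0 0 -11.6" --pt "11.6 -13.9 -11.6" --pt "11.6 -13.9 -11.6" --pt "11.6 -13.9 -11.6" --pt "11.6 -13.9 -11.6" --pt "11.6 -13.9 -11.6" --pt "11.6 -13.9 -11.6" --pt "11.6 -13.9 -8" --pt "11.6 -13.9 -5" --pt "11.6 -13.9 -5" --pt "11.6 -13.9 -5" --roll '[0, 0, 0, 0.55, 0.55, 0.55, 0.55, 0.55, 0.55, 0.55, 0.55, 0.55, 0.55]'

```text
time: 5.0
position: [0.608, 0.013, 0.0534]
tool_rot: [0.014, -3.141, -0.001]
ft_force: [0.0, 0.7, 0.5]
grip_width: 0.179
grip_force: 14.9
```

```bash
python3 - <<'E'
from h import *
plan([(.6083,.011,.04,-1.5644),(.6083,.011,.019,-1.5644)])
im=cams.get_image("top")[:,:,::-1]; im2=cams.get_image("scene")[:,:,::-1]
a=cv2.resize(im[145:225,250:330],(400,400),interpolation=cv2.INTER_CUBIC)
b=cv2.resize(im2[180:260,190:290],(500,400),interpolation=cv2.INTER_CUBIC)
cv2.imwrite("pics/c1.png",cv2.resize(np.hstack([a,b]),(800,356)))
E
```

```text
t 5.0 pos [0.608  0.013  0.0534] th 1.58 q7 1.63
slide [-0.03 -0.2   1.34] roll 0.003
slide [-0.03 -0.2   3.44] roll 0.003
```

View pics/c1.png

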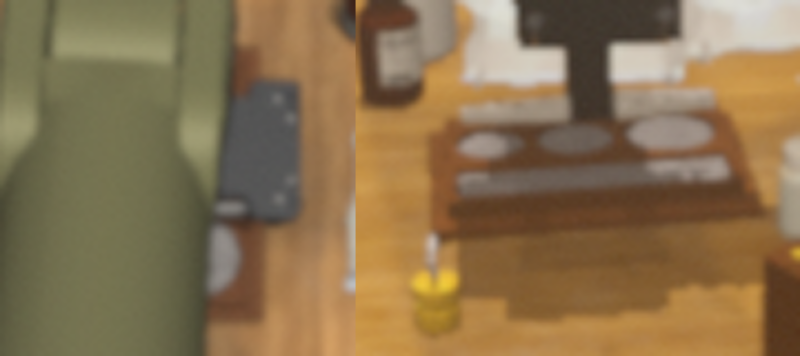

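The scene crop shows the forceps held level, from (460,108) to (715,98). The finger is centred at x≈588, so the grasp is at mid-length. I'll lower them into the slot.

>>> move_arm --pt "0 -0.2 1.3" --pt "0 -0.2 2.4" --pt "0 -0.2 3" --pt "0 -0.2 3.4" --pt "0 -0.2 3.4" --pt "0 -0.2 3.4" --pt "0 -0.2 3.4" --roll '[0, 0, 0, 0, 0, 0, 0]'

```text
time: 5.8
position: [0.6083, 0.0092, 0.0198]
tool_rot: [-0.01, 3.141, 0.0]
ft_force: [-0.8, 0.4, -0.1]
grip_width: 0.18
grip_force: 14.9
```

```bash
python3 - <<'E'
from h import *
plan([(.6083,.011,.019,-1.5644)])
E
```

```text
t 5.8 pos [0.6083 0.0092 0.0198] th 1.577 q7 1.65
slide [0.   0.18 0.08] roll -0.0
```

>>> move_arm --pt "0 0.1 0" --pt "0 0.1 0.05" --pt "0 0.1 0.05" --pt "0 0.1 0.05" --roll '[0, 0, 0, 0]'

```text
time: 6.2
position: [0.6081, 0.0103, 0.0191]
tool_rot: [-0.01, 3.142, 0.0]
ft_force: [-0.3, 0.1, -0.1]
grip_width: 0.177
grip_force: 14.9
```

>>> move_arm --pt "0 0 0" --pt "0 0 0" --pt "0 0 0" --pt "0 0 0" --pt "0 0 -1" --pt "0 0 -4" --pt "0 0 -8" --pt "0 0 -10" --pt "0 0 -10" --pt "0 0 -10" --roll '[0, 0, 0, 0, 0, 0, 0, 0, 0, 0]' --gripper 3

```text
time: 7.2
position: [0.6083, 0.0103, 0.1198]
tool_rot: [-0.01, 3.14, 0.001]
ft_force: [-0.3, -0.3, -0.6]
grip_width: 0.347
grip_force: 0.0
```

```bash
python3 - <<'E'
from h import *
plan([(.4462,-.036,.12,-1.5644),(.4462,-.036,.0055,-1.5644)])
E
```

```text
t 7.2 pos [0.6083 0.0103 0.1198] th 1.577 q7 1.61
slide [16.24 -4.53 -0.04] roll -0.0
slide [16.25 -4.53 11.41] roll -0.0
```

>>> move_arm --pt "16.2 -4.5 0" --pt "16.2 -4.5 0" --pt "16.2 -4.5 0" --pt "16.2 -4.5 0" --pt "16.2 -4.5 0" --pt "16.2 -4.5 4" --pt "16.2 -4.5 7" --pt "16.2 -4.5 9.5" --pt "16.2 -4.5 10.5" --pt "16.2 -4.5 11.2" --pt "16.2 -4.5 11.4" --pt "16.2 -4.5 11.4" --pt "16.2 -4.5 11.4" --roll '[0, 0, 0, 0, 0, 0, 0, 0, 0, 0, 0, 0, 0]' --gripper 5

```text
time: 8.5
position: [0.4474, -0.0357, 0.006]
tool_rot: [-0.01, 3.14, 0.001]
ft_force: [-0.3, 1.0, 0.1]
grip_width: 0.576
grip_force: 0.0
```

```bash
python3 - <<'E'
from h import *
plan([(.4462,-.036,.0055,-1.5644)])
im=cams.get_image("top")[:,:,::-1]; im2=cams.get_image("scene")[:,:,::-1]
a=cv2.resize(im[140:220,250:330],(400,400),interpolation=cv2.INTER_CUBIC)
b=cv2.resize(im2[180:260,190:340],(750,400),interpolation=cv2.INTER_CUBIC)
cv2.imwrite("pics/c2.png",cv2.resize(np.hstack([a,b]),(800,278)))
E
```

```text
t 8.5 pos [ 0.4474 -0.0357  0.006 ] th 1.577 q7 1.66
slide [ 0.12 -0.03  0.05] roll -0.0
```

View pics/c2.png

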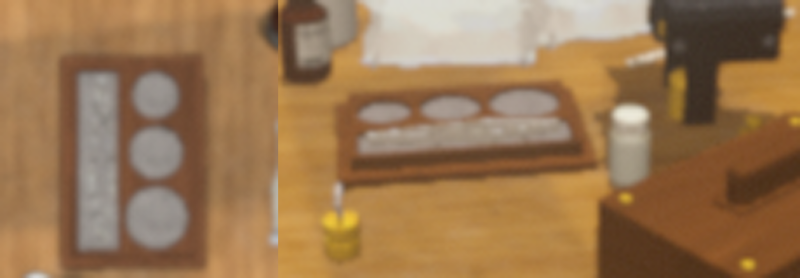

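The forceps lie flat in the slot, spanning (365..570, 135) in the scene half. The fingers are around weight_200 at (690,95).

>>> move_arm --pt "0 0 0" --pt "0 0 0" --pt "0 0 0" --pt "0 0 0" --pt "0 0 0" --pt "0 0 0" --pt "0 0 0" --roll '[0, 0, 0, 0, 0, 0, 0]' --gripper 2 --squeeze 25

```text
time: 9.3
position: [0.4465, -0.0355, 0.0052]
tool_rot: [-0.01, 3.141, 0.001]
ft_force: [-1.1, 1.5, 3.4]
grip_width: 0.359
grip_force: 25.0
```

```bash
python3 - <<'E'
from h import *
plan([(.5636,-.0342,.07,-1.5644),(.5636,-.0342,.0205,-1.5644)])
E
```

```text
t 9.3 pos [ 0.4465 -0.0355  0.0052] th 1.577 q7 1.66
slide [-11.71   0.06  -6.47] roll -0.0
slide [-11.71   0.05  -1.52] roll -0.0
```

>>> move_arm --pt "0 0 -4" --pt "0 0 -6.5" --pt "-5 0 -6.5" --pt "-10 0 -6.5" --pt "-11.7 0.05 -6.5" --pt "-11.7 0.05 -6.5" --pt "-11.7 0.05 -4" --pt "-11.7 0.05 -2.5" --pt "-11.7 0.05 -1.9" --pt "-11.7 0.05 -1.9" --pt "-11.7 0.05 -1.9" --roll '[0, 0, 0, 0, 0, 0, 0, 0, 0, 0, 0]'

```text
time: 10.4
position: [0.5634, -0.0347, 0.0245]
tool_rot: [-0.01, 3.141, 0.0]
ft_force: [0.0, -0.6, -1.5]
grip_width: 0.358
grip_force: 25.0
```

```bash
python3 - <<'E'
from h import *
plan([(.5636,-.0342,.0197,-1.5644)])
E
```

```text
t 10.4 pos [ 0.5634 -0.0347  0.0245] th 1.577 q7 1.72
slide [-0.02  0.05  0.48] roll -0.0
```

>>> move_arm --pt "0 0 0.3" --pt "0 0 0.5" --pt "0 0 0.5" --pt "0 0 0.5" --roll '[0, 0, 0, 0]'

```text
time: 10.8
position: [0.5636, -0.0345, 0.0193]
tool_rot: [-0.01, 3.141, 0.0]
ft_force: [0.5, -0.3, -1.3]
grip_width: 0.357
grip_force: 25.0
```

>>> move_arm --pt "0 0 0" --pt "0 0 0" --pt "0 0 0" --pt "0 0 -1" --pt "0 0 -4" --pt "0 0 -8" --pt "0 0 -10" --pt "0 0 -10" --pt "0 0 -10" --roll '[0, 0, 0, 0, 0, 0, 0, 0, 0]' --gripper 3.9

```text
time: 11.7
position: [0.5636, -0.0345, 0.1198]
tool_rot: [-0.01, 3.14, 0.001]
ft_force: [-0.4, 0.9, -0.3]
grip_width: 0.447
grip_force: 0.0
```

```bash
python3 - <<'E'
from h import *
plan([(.3869,-.3011,.12,-1.5644),(.3869,-.3011,.0055,-1.5644),(.3869,-.3011,.0055,-2.2)])
c=proj([.3869,-.3011,.02]);print(c)
E
```

```text
t 11.7 pos [ 0.5636 -0.0345  0.1198] th 1.577 q7 1.68
slide [ 17.84 -26.55  -0.06] roll -0.0
slide [ 17.85 -26.56  11.39] roll -0.0
slide [ 17.85 -26.56  11.39] roll 0.635
[394.80557777 269.45474599]
```

>>> move_arm --pt "5 -2 0" --pt "10 -5 0" --pt "11.4 -8 0" --pt "13 -13 0" --pt "15 -18 0" --pt "17.8 -26.6 0" --pt "17.8 -26.6 0" --pt "17.8 -26.6 0" --pt "17.8 -26.6 0" --pt "17.8 -26.6 4" --pt "17.8 -26.6 7" --pt "17.8 -26.6 8.5" --pt "17.8 -26.6 8.5" --pt "17.8 -26.6 8.5" --roll '[0, 0.05, 0.1, 0.2, 0.3, 0.3, 0.3, 0.3, 0.3, 0.3, 0.3, 0.3, 0.3, 0.3]'

```text
time: 13.1
position: [0.3873, -0.3005, 0.0338]
tool_rot: [-0.457, -3.107, -0.001]
ft_force: [0.5, 0.3, 0.4]
grip_width: 0.449
grip_force: 0.0
```

```bash
python3 - <<'E'
from h import *
plan([(.3869,-.3011,.0055,1.277)])
im=cams.get_image("top")[:,:,::-1]; im2=cams.get_image("scene")[:,:,::-1]
a=cv2.resize(im[220:300,350:430],(400,400),interpolation=cv2.INTER_CUBIC)
b=cv2.resize(im2[130:210,260:340],(400,400),interpolation=cv2.INTER_CUBIC)
cv2.imwrite("pics/c3.png",np.hstack([a,b]))
E
```

```text
t 13.1 pos [ 0.3873 -0.3005  0.0338] th 1.279 q7 2.03
slide [ 0.02 -0.07  2.83] roll 0.002
```

View pics/c3.png

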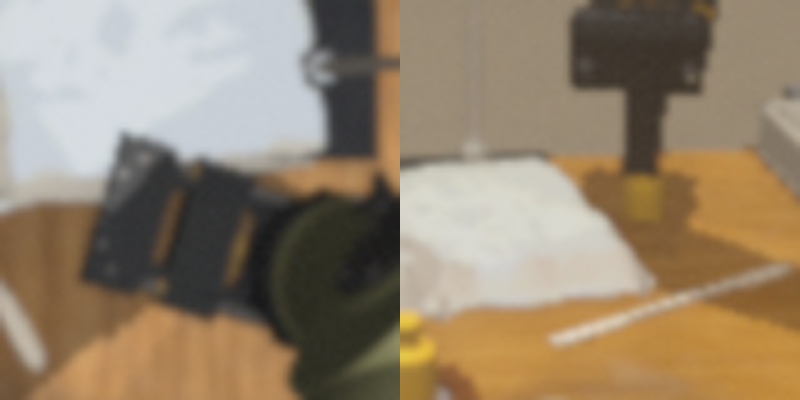

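The right half shows weight_100 at (643,195), directly under the finger at (645,150). The spatula is clear.

>>> move_arm --pt "0 0 1.2" --pt "0 0 2.2" --pt "0 0 2.8" --pt "0 0 2.8" --pt "0 0 2.8" --roll '[0, 0, 0, 0, 0]'

```text
time: 13.7
position: [0.3868, -0.3017, 0.0058]
tool_rot: [-0.46, -3.107, 0.0]
ft_force: [-0.1, -0.4, 0.5]
grip_width: 0.447
grip_force: 0.0
```

>>> move_arm --pt "0 0 0" --pt "0 0 0" --pt "0 0 0" --pt "0 0 0" --pt "0 0 0" --pt "0 0 0" --roll '[0, 0, 0, 0, 0, 0]' --gripper 1.5

```text
time: 14.3
position: [0.3874, -0.3016, 0.0063]
tool_rot: [0.459, 3.107, 0.0]
ft_force: [0.3, 2.0, 2.0]
grip_width: 0.273
grip_force: 25.0
```

```bash
python3 - <<'E'
from h import *
plan([(.47,-.1,.12,-1.5644),(.6146,-.0339,.12,-1.5644),(.6146,-.0339,.025,-1.5644)])
E
```

```text
t 14.3 pos [ 0.3874 -0.3016  0.0063] th 1.277 q7 2.07
slide [ -2.08  21.69 -11.36] roll -0.3
slide [-14.01  32.2  -11.35] roll -0.3
slide [-14.    32.2   -1.85] roll -0.3
```

>>> move_arm --pt "0 0 -4" --pt "0 0 -8" --pt "0 0 -11.4" --pt "-0.4 5 -11.4" --pt "-0.8 10 -11.4" --pt "-1.4 15 -11.4" --pt "-2 20 -11.4" --pt "-5 24 -11.4" --pt "-8 27 -11.4" --pt "-11 30 -11.4" --pt "-14 32.2 -11.4" --pt "-14 32.2 -11.4" --pt "-14 32.2 -9" --pt "-14 32.2 -6" --pt "-14 32.2 -3" --pt "-14 32.2 -1.9" --pt "-14 32.2 -1.9" --pt "-14 32.2 -1.9" --roll '[0, 0, 0, 0, 0, 0, 0, -0.1, -0.2, -0.3, -0.3, -0.3, -0.3, -0.3, -0.3, -0.3, -0.3, -0.3]'

```text
time: 16.1
position: [0.6148, -0.0344, 0.0261]
tool_rot: [-0.009, 3.14, -0.0]
ft_force: [-0.3, -0.2, -0.6]
grip_width: 0.275
grip_force: 25.0
```

```bash
python3 - <<'E'
from h import *
plan([(.6146,-.0339,.0205,-1.5644)])
E
```

```text
t 16.1 pos [ 0.6148 -0.0344  0.0261] th 1.577 q7 1.75
slide [0.02 0.05 0.56] roll -0.001
```

>>> move_arm --pt "0 0 0.3" --pt "0 0.05 0.55" --pt "0 0.05 0.55" --pt "0 0.05 0.55" --roll '[0, 0, 0, 0]'

```text
time: 16.5
position: [0.615, -0.0334, 0.0204]
tool_rot: [-0.01, 3.14, 0.0]
ft_force: [0.4, 0.2, 1.4]
grip_width: 0.272
grip_force: 25.0
```

>>> move_arm --pt "0 0 0" --pt "0 0 0" --pt "0 0 0" --pt "0 0 -1" --pt "0 0 -4" --pt "0 0 -8" --pt "0 0 -10" --pt "0 0 -10" --pt "0 0 -10" --roll '[0, 0, 0, 0, 0, 0, 0, 0, 0]' --gripper 3.2

```text
time: 17.4
position: [0.6144, -0.0334, 0.1202]
tool_rot: [-0.01, 3.141, 0.001]
ft_force: [-0.5, 0.3, -0.3]
grip_width: 0.365
grip_force: 0.0
```

```bash
python3 - <<'E'
from h import *
plan([(.4216,.0357,.12,-1.5644),(.4216,.0357,.006,-1.5644)])
E
```

```text
t 17.4 pos [ 0.6144 -0.0334  0.1202] th 1.577 q7 1.71
slide [19.24  7.03  0.  ] roll -0.0
slide [19.25  7.03 11.4 ] roll -0.0
```

>>> move_arm --pt "19.2 7 0" --pt "19.2 7 0" --pt "19.2 7 0" --pt "19.2 7 0" --pt "19.2 7 0" --pt "19.2 7 0" --pt "19.2 7 4" --pt "19.2 7 7" --pt "19.2 7 9.5" --pt "19.2 7 10.5" --pt "19.2 7 11" --pt "19.2 7 11.4" --pt "19.2 7 11.4" --pt "19.2 7 11.4" --roll '[0, 0, 0, 0, 0, 0, 0, 0, 0, 0, 0, 0, 0, 0]'

```text
time: 18.8
position: [0.4228, 0.0354, 0.0064]
tool_rot: [-0.01, 3.14, 0.001]
ft_force: [0.9, -1.1, -0.7]
grip_width: 0.371
grip_force: 0.0
```

```bash
python3 - <<'E'
from h import *
plan([(.4216,.0357,.0055,-1.5644)])
E
```

```text
t 18.8 pos [0.4228 0.0354 0.0064] th 1.577 q7 1.47
slide [0.12 0.03 0.09] roll -0.0
```

>>> move_arm --pt "0.1 0 0.1" --pt "0.1 0 0.1" --pt "0.1 0 0.1" --pt "0.1 0 0.1" --pt "0.1 0 0.1" --pt "0.1 0 0.1" --pt "0.1 0 0.1" --pt "0.1 0 0.1" --roll '[0, 0, 0, 0, 0, 0, 0, 0]' --gripper 1 --squeeze 15

```text
time: 19.6
position: [0.4211, 0.0355, 0.0048]
tool_rot: [-0.01, 3.141, 0.001]
ft_force: [-1.6, -0.0, 4.4]
grip_width: 0.216
grip_force: 15.0
```

```bash
python3 - <<'E'
from h import *
plan([(.4216,.0357,.12,-1.5644),(.6596,-.0336,.12,-1.5644),(.6596,-.0336,.025,-1.5644)])
E
```

```text
t 19.6 pos [0.4211 0.0355 0.0048] th 1.577 q7 1.47
slide [ -0.06   0.03 -11.52] roll -0.0
slide [-23.81  -7.05 -11.51] roll -0.0
slide [-23.81  -7.05  -2.01] roll -0.0
```

>>> move_arm --pt "0 0 -4" --pt "0 0 -8" --pt "0 0 -11.5" --pt "-23.8 -7 -11.5" --pt "-23.8 -7 -11.5" --pt "-23.8 -7 -11.5" --pt "-23.8 -7 -11.5" --pt "-23.8 -7 -11.5" --pt "-23.8 -7 -11.5" --pt "-23.8 -7 -11.5" --pt "-23.8 -7 -9" --pt "-23.8 -7 -6" --pt "-23.8 -7 -3" --pt "-23.8 -7 -2" --pt "-23.8 -7 -2" --pt "-23.8 -7 -2" --roll '[0, 0, 0, 0, 0, 0, 0, 0, 0, 0, 0, 0, 0, 0, 0, 0]'

```text
time: 21.2
position: [0.6598, -0.033, 0.0262]
tool_rot: [-0.01, 3.14, 0.001]
ft_force: [0.2, 0.4, -0.1]
grip_width: 0.216
grip_force: 15.0
```

```bash
python3 - <<'E'
from h import *
plan([(.6596,-.0336,.0198,-1.5644)])
im2=cams.get_image("scene")[:,:,::-1]
cv2.imwrite("pics/c4.png",cv2.resize(im2[180:260,190:300],(770,560),interpolation=cv2.INTER_CUBIC))
E
```

```text
t 21.2 pos [ 0.6598 -0.033   0.0262] th 1.577 q7 1.78
slide [ 0.02 -0.06  0.64] roll 0.0
```

View pics/c4.png

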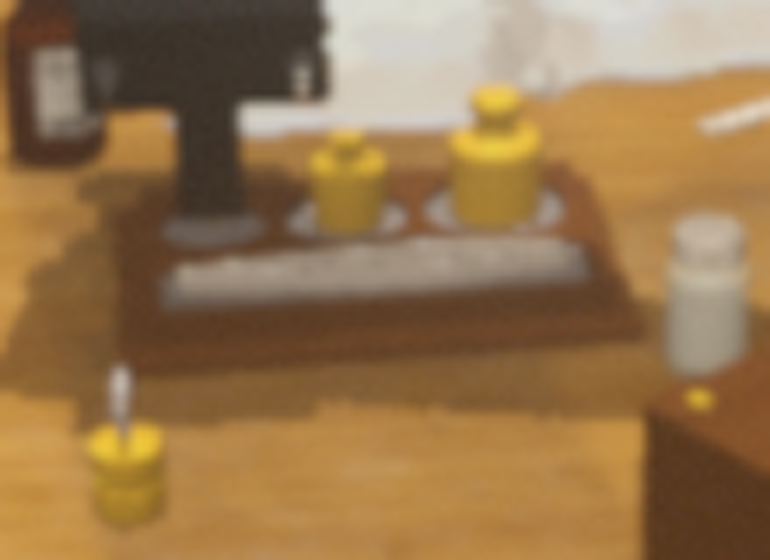

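The crop shows weight_200 at (495,165) and weight_100 at (348,190), both upright in their wells. The forceps lie in the slot, and the small well at (213,228) is under the gripper. I'll lower weight_50.

>>> move_arm --pt "0 0 0.3" --pt "0 -0.05 0.6" --pt "0 -0.05 0.65" --pt "0 -0.05 0.65" --roll '[0, 0, 0, 0]'

```text
time: 21.65
position: [0.6599, -0.0337, 0.019]
tool_rot: [-0.01, 3.14, 0.0]
ft_force: [-0.9, 0.6, 4.3]
grip_width: 0.215
grip_force: 15.0
```

>>> move_arm --pt "0 0 0" --pt "0 0 0" --pt "0 0 0" --pt "0 0 -1" --pt "0 0 -4" --pt "0 0 -8" --pt "0 0 -12" --pt "0 0 -14" --pt "0 0 -14" --pt "0 0 -14" --roll '[0, 0, 0, 0, 0, 0, 0, 0, 0, 0]' --gripper 2.8

```text
time: 22.65
position: [0.6589, -0.0345, 0.1578]
tool_rot: [0.009, -3.141, 0.001]
ft_force: [0.5, -0.6, -0.0]
grip_width: 0.319
grip_force: 0.0
```

```bash
python3 - <<'E'
from h import *
th=-2.5556+np.pi/2
plan([(.4485,.1769,.16,th),(.4485,.1769,.062,th)])
E
```

```text
t 22.6 pos [ 0.6589 -0.0345  0.1578] th 1.576 q7 1.73
slide [20.92 21.26 -0.22] roll -0.581
slide [20.92 21.26  9.58] roll -0.581
```

>>> move_arm --pt "20.9 21.3 0" --pt "20.9 21.3 0" --pt "20.9 21.3 0" --pt "20.9 21.3 0" --pt "20.9 21.3 0" --pt "20.9 21.3 0" --pt "20.9 21.3 0" --pt "20.9 21.3 0" --pt "20.9 21.3 3" --pt "20.9 21.3 5" --pt "20.9 21.3 6" --pt "20.9 21.3 6" --pt "20.9 21.3 6" --roll '[-0.58, -0.58, -0.58, -0.58, -0.58, -0.58, -0.58, -0.58, -0.58, -0.58, -0.58, -0.58, -0.58]' --gripper 4

```text
time: 23.95
position: [0.4497, 0.1773, 0.0983]
tool_rot: [-0.906, 3.008, -0.001]
ft_force: [1.1, -0.3, 0.3]
grip_width: 0.456
grip_force: 0.0
```

```bash
python3 - <<'E'
from h import *
plan([(.4485,.1769,.062,-2.5556+np.pi/2)])
im=cams.get_image("top")[:,:,::-1];im2=cams.get_image("scene")[:,:,::-1]
cv2.imwrite("raw_top2.png",im)
a=cv2.resize(im[140:290,170:320],(400,400),interpolation=cv2.INTER_CUBIC)
b=cv2.resize(im2[180:300,190:310],(400,400),interpolation=cv2.INTER_CUBIC)
cv2.imwrite("pics/c5.png",np.hstack([a,b]))
E
```

```text
t 23.9 pos [0.4497 0.1773 0.0983] th 2.156 q7 1.74
slide [0.12 0.03 3.63] roll -0.001
```

View pics/c5.png

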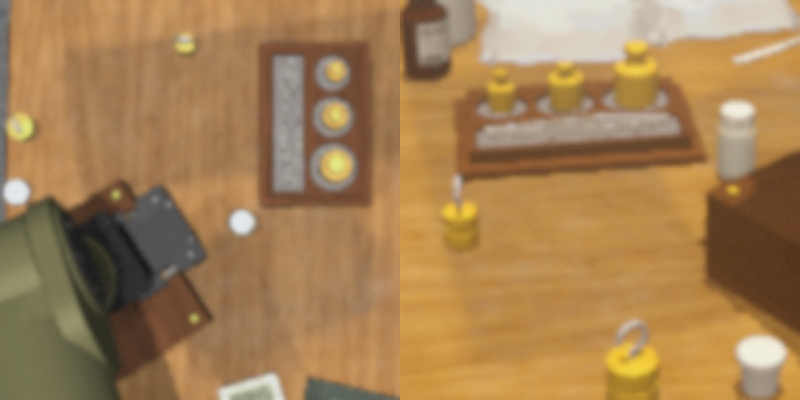

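All three weights stand in their wells at (332,72), (333,116) and (334,165) in the top half, with the forceps in the slot. The gripper is over the cover. I'll take it by the rail.

>>> move_arm --pt "0 0 1.5" --pt "0.1 0 2.7" --pt "0.1 0 3.3" --pt "0.1 0 3.6" --pt "0.1 0 3.6" --pt "0.1 0 3.6" --roll '[0, 0, 0, 0, 0, 0]'

```text
time: 24.65
position: [0.4484, 0.1776, 0.0624]
tool_rot: [-0.907, 3.007, 0.0]
ft_force: [0.3, 0.9, -0.3]
grip_width: 0.46
grip_force: 0.0
```

>>> move_arm --pt "0 0 0" --pt "0 0 0" --pt "0 0 0" --pt "0 0 0" --pt "0 0 0" --pt "0 0 0" --pt "0 0 0" --pt "0 0 0" --roll '[0, 0, 0, 0, 0, 0, 0, 0]' --gripper 0.5 --squeeze 40

```text
time: 25.45
position: [0.4481, 0.1776, 0.0622]
tool_rot: [-0.908, 3.007, 0.0]
ft_force: [0.1, 0.3, 1.7]
grip_width: 0.159
grip_force: 40.0
```

```bash
python3 - <<'E'
from h import *
plan([(.4485,.1769,.165,-.9848),(.6085,-.016,.165,-1.5644)])
E
```

```text
t 25.4 pos [0.4481 0.1776 0.0622] th 2.157 q7 1.76
slide [  0.    -0.08 -10.28] roll 0.0
slide [ -2.65 -25.   -10.29] roll 0.58
```

>>> move_arm --pt "0 0 -2" --pt "0 0 -5" --pt "0 0 -8" --pt "0 0 -10.3" --pt "-0.5 -4 -10.3" --pt "-1 -8 -10.3" --pt "-1.5 -12 -10.3" --pt "-2 -16 -10.3" --pt "-2.3 -20 -10.3" --pt "-2.65 -23 -10.3" --pt "-2.65 -25 -10.3" --pt "-2.65 -25 -10.3" --pt "-2.65 -25 -10.3" --pt "-2.65 -25 -8" --pt "-2.65 -25 -6.5" --pt "-2.65 -25 -6.5" --pt "-2.65 -25 -6.5" --roll '[0, 0, 0, 0, 0.1, 0.2, 0.3, 0.4, 0.5, 0.58, 0.58, 0.58, 0.58, 0.58, 0.58, 0.58, 0.58]'

```text
time: 27.15
position: [0.608, -0.0154, 0.1268]
tool_rot: [0.012, -3.141, -0.0]
ft_force: [0.3, -0.3, -2.2]
grip_width: 0.156
grip_force: 40.0
```

```bash
python3 - <<'E'
from h import *
plan([(.6085,-.016,.070,-1.5644)])
s=monitor.get_state();p=s["position"];R=Ro.from_rotvec(s["tool_rot"]).as_matrix()
im=cams.get_image("scene")[:,:,::-1];S=7;x0,y0=190,160
v=cv2.resize(im[y0:y0+80,x0:x0+112],None,fx=S,fy=S,interpolation=cv2.INTER_CUBIC)
def px(X):
    q=proj(X,"scene");return (int((q[0]-x0+.5)*S),int((q[1]-y0+.5)*S))
ux,uy=R[:2,1],R[:2,0]   # cover x, y axes
for z in (p[2]-.0622,p[2]-.0042):
    c=[px([*(p[:2]+a*.056*ux+b*.083*uy),z]) for a,b in ((1,1),(1,-1),(-1,-1),(-1,1))]
    cv2.polylines(v,[np.array(c)],True,(0,255,0),1)
t=-1.5644;ux=np.array([np.cos(t),np.sin(t)]);uy=np.array([-np.sin(t),np.cos(t)])
c=[px([*(np.array([.6085,-.016])+a*.057*ux+b*.084*uy),.008]) for a,b in ((1,1),(1,-1),(-1,-1),(-1,1))]
cv2.polylines(v,[np.array(c)],True,(255,255,0),1)
cv2.imwrite("pics/c6.png",v)
E
```

```text
t 27.1 pos [ 0.608  -0.0154  0.1268] th 1.578 q7 1.69
slide [-0.06 -0.06  5.68] roll 0.001
```

View pics/c6.png

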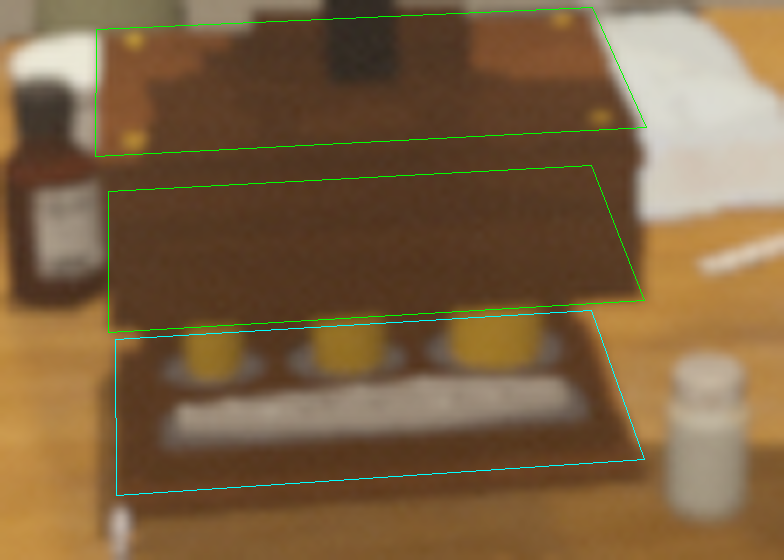

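The predicted outlines match the cover and the plinth within about 1–2 mm. The cover's right edge is at x≈640 against 646 predicted. I'll lower it.

>>> move_arm --pt "0 0 1" --pt "0 0 2" --pt "0 0 2.8" --pt "0 0 3.4" --pt "0 0 4" --pt "0 0 4.4" --pt "0 0 4.4" --pt "0 0 4.4" --roll '[0, 0, 0, 0, 0, 0, 0, 0]'

```text
time: 28.0
position: [0.6086, -0.0162, 0.0832]
tool_rot: [-0.01, 3.141, 0.0]
ft_force: [-0.0, -0.6, -3.0]
grip_width: 0.157
grip_force: 40.0
```

>>> move_arm --pt "0 0 0.4" --pt "0 0 0.8" --pt "0 0 1.1" --pt "0 0 1.2" --pt "0 0 1.2" --pt "0 0 1.2" --roll '[0, 0, 0, 0, 0, 0]'

```text
time: 28.6
position: [0.6086, -0.0162, 0.0711]
tool_rot: [-0.01, 3.141, 0.0]
ft_force: [0.5, -0.8, -3.0]
grip_width: 0.156
grip_force: 40.0
```

Still carrying the weight, about 1 mm above the plinth, with no side force. I'll lower the last bit, release and retreat.

>>> move_arm --pt "0 0 0.1" --pt "0 0 0.1" --pt "0 0 0.1" --roll '[0, 0, 0]'

```text
time: 28.9
position: [0.6087, -0.0162, 0.0703]
tool_rot: [-0.01, 3.141, 0.0]
ft_force: [0.4, -0.2, -2.4]
grip_width: 0.158
grip_force: 40.0
```

>>> move_arm --pt "0 0 0" --pt "0 0 0" --pt "0 0 0" --pt "0 0 0" --pt "0 0 0" --pt "0 0 -2" --pt "0 0 -5" --pt "0 0 -9" --pt "0 0 -12" --pt "5 12 -14" --pt "5 22 -14" --pt "5 22 -14" --pt "5 22 -14" --pt "5 22 -14" --pt "5 22 -14" --pt "5 22 -14" --roll '[0, 0, 0, 0, 0, 0, 0, 0, 0, 0, 0, 0, 0, 0, 0, 0]' --gripper 4

```text
time: 30.5
position: [0.557, 0.2038, 0.21]
tool_rot: [-0.012, 3.141, -0.001]
ft_force: [-0.2, -1.3, -0.3]
grip_width: 0.459
grip_force: 0.0
```

```bash
python3 - <<'E'
from h import *
plan([])
t=-1.5644;ux=np.array([np.cos(t),np.sin(t)]);uy=np.array([-np.sin(t),np.cos(t)])
out=[]
for n,x0,y0 in (("top",250,140),("scene",195,165)):
    im=cams.get_image(n)[:,:,::-1];S=5
    v=cv2.resize(im[y0:y0+90,x0:x0+80 if n=="top" else x0+80+0],None,fx=S,fy=S,interpolation=cv2.INTER_CUBIC)
    def px(X):
        q=proj(X,n);return (int((q[0]-x0+.5)*S),int((q[1]-y0+.5)*S))
    for z in (.008,.066):
        c=[px([*(np.array([.6085,-.016])+a*.056*ux+b*.083*uy),z]) for a,b in ((1,1),(1,-1),(-1,-1),(-1,1))]
        cv2.polylines(v,[np.array(c)],True,(0,255,0),1)
    out.append(v)
cv2.imwrite("pics/c7.png",np.hstack(out))
E
```

```text
t 30.5 pos [0.557  0.2038 0.21  ] th 1.579 q7 1.25
```

View pics/c7.png

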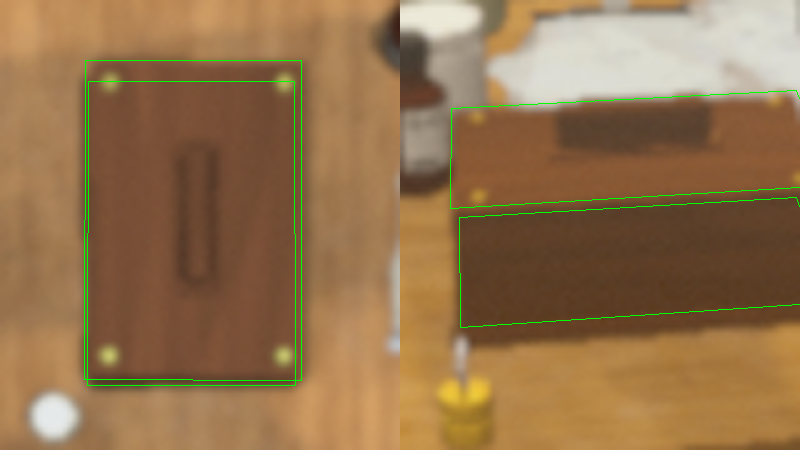

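The cover sits square on the expected outlines at plinth height in both views, its rail centred at (198,215) in the top half. The arm is clear, so I'm handing in.

```bash
python3 -c "
from bench import workorder
print(workorder.close_job())"
```

```text
the job is handed in; nothing more can be done
None
```

The three knob weights are in their wells, the forceps are in the slot and the cover is seated squarely on the box. I left the look-alikes alone and handed the job in at about 31 s of robot time; no verdict was returned.

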